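Switch off the warming plate and hold up the hot makroudh in the tongs

TASK

First turn the warming plate's knob back until its pointer is at the zero mark. Then take the kitchen tongs, close them on the makroudh (the oblong bar-shaped pastry, not the round biscuit) and lift it about 10 cm above the plate, never touching the hot pastry with the gripper, and finish while still holding it up in the tongs, still and clear of everything. Leave the knob at zero, and leave the round biscuit and everything else on the counter where it is.

Things in the scene. Friction and masses are not known exactly. Their poses are not given: they have to be found in the camera images.
- warmer: Warming plate, fixed. Origin: centre of the underside of its heated part, 220 (x) x 260 (y) mm, flat dark top 40 mm above the counter; z up. A white control panel, 130 (x) x 110 (y) mm, flush with the top, adjoins its -y edge, knob at its centre (-40, -185) mm. Zero mark: a black dash 16 x 5 mm, 40 mm from the knob's axis in this body's +x direction; small dots mark other settings.
- knob (a joint): Angle of the control knob, rad: 0 = pointer at the zero mark; positive = pointer clockwise (seen from above) of it. It starts at 0.5 to 1.3, so it is turned back anticlockwise. Friction 0.04 N m; it stays where it is left and has no stop or click at zero, it would turn on past it.
- knob_grip (a point): Point on the knob's vertical axis at the height to grip, 57 mm above the counter; x axis along the pointer, z up. The grip is an upright bar 36 mm long (x), 12 mm thick (y), 46 to 66 mm above the counter, on a disc of 42 mm diameter, 6 mm high. A white line on the bar's top and a small nose beneath it show the pointer end.
- tongs: Loose steel kitchen tongs lying flat on the counter, 230 mm long, 30 mm high, about 120 g. Origin: middle line, level of the underside, midway between the two grip sleeves; x points to the tips, y to the left jaw, z up. Hinge barrel (26 mm diameter) at x = -100 mm. Centre of mass about 15 mm behind the origin (-x). Sprung: they stand open when let go; both jaws move symmetrically.
- tongs_grip (a point): Where to squeeze the tongs: between the sleeves, 16 mm above the origin of the tongs, same axes. Each arm has an upright rubber sleeve, 44 mm long, 26 mm high; 54 mm across both when open (parallel at 48). About 9 N on the sleeves starts to close them, 11.5 N brings the heads to 32 mm apart (37 mm across the sleeves); 1 mm across the sleeves is 1.85 mm at the heads.
- tongs_tips (a point): Midway between the two flat steel heads at the tips, 85 mm ahead (x) of the tongs' origin and 15 mm above it, same axes. Heads 34 mm long (x), 5 mm thick, 30 mm high (from the level of the underside up), 63 mm apart inside when open, about 12 mm when fully closed.
- jaw_left: Left jaw of the tongs (the one on the tongs' +y side): arm, sleeve and head. Origin at its hinge pin, at (-100, +10, 0) mm in the tongs' frame; its axes are those of the tongs when open, and it turns clockwise seen from above as the tongs close (0.084 rad when the heads are 32 mm apart).
- jaw_right: Right jaw of the tongs, the mirror image: origin at (-100, -10, 0) mm in the tongs' frame; turns anticlockwise as the tongs close.
- makroudh: The makroudh: an oblong brown bar pastry with slanting ridges on top, loose on the warming plate, firm, 56 (x) x 32 (y) x 24 (z) mm, about 45 g. Origin: centre of its underside, 40 mm above the counter at the start; x along its length, which lies within 0.6 rad of the world's x axis; z up. It is held across its 32 mm width.
- ghraiba: Round domed pale biscuit, 50 mm diameter, 24 mm high, loose on the same plate, about 140 mm to one side of the makroudh; stays where it is. Origin: centre of its underside.
- steamer_lid: Bystander: aluminium steamer lid with a black knob lying on the counter, 216 mm diameter, 57 mm high. Origin: centre of its underside.
- mug: Bystander: empty white enamel mug, 80 mm diameter, 85 mm high, handle at its +y. Origin: centre of its underside.
- slotted_spoon: Bystander: steel slotted spoon, 254 mm long along x, up to 8 mm high. Origin: its middle, underside.
- rolling_pin: Bystander: wooden rolling pin beyond the plate, lying crosswise, 260 mm long along its x, 44 mm diameter. Origin: its middle, underside.
- jar0: Bystander: glass spice jar on the turntable (the turntable is fixed, 170 mm diameter, 30 mm high), 50 mm diameter, 85 mm high. Origin: centre of its underside.
- jar1: Bystander: second spice jar on the turntable, same size.
- jar2: Bystander: third spice jar on the turntable, same size.

How it is judged:
By the outcome, as a careful person would: the job done as asked, in the order asked, and still so for the second after the job is handed in, while the arm keeps its last pose, push and grip.
It also fails if it takes over 64 s, if anything falls off the work surface, if the arm or the gripper's body presses on something with over 40 N, if the wrist force passes 120 N, or if a joint passes its speed limit or range.

ROBOT

A 6-joint arm with a two-finger parallel gripper is mounted at the origin on the work surface. World frame = base frame: x ahead of the robot, y to its left, z up, the work surface at z = 0. Lengths are in m, angles in rad, forces in N, time in s.
With the tool pointing down it reaches from about 0.275 to 0.825 m from the base axis. Payload 4.9 kg.
Tool frame: the origin (TCP) lies at the very end of the fingers, on their centre line; the grasp point (between the pads) lies 19 mm behind it (ctrl.tcp_to_grasp is the distance from the TCP to the grasp point, in m); z points along the fingers, y is the line along which they close (so a half turn about z gives the same grasp; the last joint's range is limited). The gripper opens to 85 mm and grips with 20 to 120 N. Pads are 22 mm wide; open, the fingers measure 114 mm over their backs; the gripper's body (76 mm by 85 mm) begins 54 mm behind the grasp point. The pads swing forward as they close: fully open they stand 13 mm farther back than shut.
Start: joints at [1.051, 0.326, -0.193, 1.052, 0, 1.437], TCP at [0.207, 0.51, 0.231] pointing down, gripper open.
Joint ranges: [-2.65, 2.65], [-0.97, 1.79], [-1.3, 1.35], [-1.93, 2.1], [-1.47, 1.37], [-3.14, 3.14]. Speed limits (rad/s): [2.57, 2.57, 3.14, 3.14, 3.14, 3.14].

INTERFACE

Orientations are given as a unit quaternion [x, y, z, w].
In Python, from plant import ctrl gives the robot as it stands. The module is installed in compiled form; this text tells all that it offers.
- The arm moves only by the tool jog_arm, never from a script. Its argument "motion" is a list of rows, each an object with "linear": the shift along the world's x, y, z in mm, a list of three; "dr": the turn, a rotation vector about the world's x, y, z in rad, a list of three; "grip": the gripper's target within -1 to 1 (fully open at 1, half-way at 0, shut at -1). A call has exactly 8 rows; each row is the pose to reach, as a shift and turn from the pose commanded when the call began; what a row does not reach only later rows make up. A row lasts 1/12 s, in which the tool goes at most 41.7 mm and 7.16 degrees, less where a joint would pass 70% of its speed; a pose out of reach is approached as far as the arm can. A call with a gripper value outside its range is refused whole. The fingers move at their own pace and stop on an object; the grip force is fixed at half the most. Time passes only in rows, so rows that repeat a pose let the fingers close, or fill a call up. It gives the time, the measured TCP pose, the force, the opening and the grip force at its end, in the units of the state.
- ctrl.state(): the state, without advancing time (a new reading comes with each control period).
- ctrl.grab_frame(name): name is "side" or "top"; returns a dict with "img" (420x560x3 uint8, red, green, blue), "vertical_fov" (degrees; the focal length in pixels is half the picture's height over the tangent of half this angle, whatever the lens; pixels are square), "cx", "cy" (the principal point, pixels), "R" (3x3) and "t" (3): a world point X has camera coordinates R X + t. Camera axes: x right, y down, z forward; pixel columns grow to the right and rows downward; lengths in m; the calibration is good to about 2 mm. A picture is of the moment at which its call begins. There is no depth.
- ctrl.finish_job(): hands the job in; it is judged then, once.
The state is a dict: "time": time; "joints": joint angles; "joint_vel": joint speeds; "tau": joint torques, N m; "position": TCP position; "ee_rot": TCP orientation; "wrist_force": force on the tool from outside, world axes, zero at the start; "ft_torque": the same for the moment, N m; "finger_gap": opening from 0.0 (shut) to 1.0 (fully open); "grip_force": force on a finger pad.
Only numpy, scipy, OpenCV 4.12 (cv2) and the standard library are available. Lean on these libraries where they do the work, as an engineer would, in place of code of your own. Each camera call takes 0.05 s, during which the arm holds its last target. There are 200 camera calls.

## Working session

There is one attempt and no reset: what is moved stays moved. The work goes in short steps, Python scripts to look and compute and a tool call to move; the robot and the scene stay as the last step left them, time stands still between calls to the robot, and variables do not carry over. Pictures are saved under pics/ and viewed, at most 10 in all, crops included, and the job is handed in when it is done.

Besides the shell and the picture viewer there is one more tool, called after "Request:" by a JSON object that holds its "fn" and its "kwargs", one argument or row to a line. jog_arm: Moves the arm, as the interface text tells. Its arguments: {"type":"object","properties":{"motion":{"type":"array","items":{"type":"object","properties":{"linear":{"type":"array","items":{"type":"number"}},"dr":{"type":"array","items":{"type":"number"}},"grip":{"type":"number"}}}}},"required":["motion"]}

```bash
mkdir -p pics; cat > h.py <<'E'
import numpy as np, cv2, pickle
from plant import ctrl
def snap(name,fn):
    f=ctrl.grab_frame(name); pickle.dump(f,open(f'pics/{fn}.pkl','wb'))
    cv2.imwrite(f'pics/{fn}.png',f['img'][:,:,::-1]); return f
def crop(fn,x,y,w,h,s,out):
    im=cv2.imread(f'pics/{fn}.png')[y:y+h,x:x+w]
    cv2.imwrite(f'pics/{out}.png',cv2.resize(im,None,fx=s,fy=s,interpolation=cv2.INTER_CUBIC))
def load(fn): return pickle.load(open(f'pics/{fn}.pkl','rb'))
def foc(f): return f['img'].shape[0]/2/np.tan(np.radians(f['vertical_fov'])/2)
def unp(f,u,v,z):
    R,t=np.array(f['R']),np.array(f['t']); c=-R.T@t
    d=R.T@np.array([(u-f['cx'])/foc(f),(v-f['cy'])/foc(f),1]); return c+d*(z-c[2])/d[2]
def proj(f,X):
    p=np.array(f['R'])@np.array(X)+np.array(f['t']); return foc(f)*p[:2]/p[2]+[f['cx'],f['cy']]
E
python3 - <<'E'
from h import *
print(ctrl.state())
for n in('top','side'):
    f=snap(n,n+'0'); print({k:np.round(f[k],3).tolist() for k in f if k!='img'})
a=cv2.imread('pics/top0.png');crop('top0',0,0,560,420,1.42,'top0b')
E
```

```text
{'time': 0.0, 'joints': array([ 1.05077409e+00,  3.26942651e-01, -1.93556333e-01,  1.05199428e+00,
       -1.17814731e-05,  1.43667251e+00]), 'joint_vel': array([-0.00156377, -0.00016277, -0.00173741, -0.00163977,  0.00099684,
        0.0019612 ]), 'tau': array([ 2.96554528e-03, -4.43396723e+01,  2.62443334e+01,  1.53111893e-02,
        1.31653942e-04, -5.85611389e-06]), 'position': array([0.20668635, 0.50907789, 0.23051296]), 'ee_rot': array([ 1.91754135e-01,  9.81442628e-01, -8.05382035e-04, -2.67011600e-04]), 'wrist_force': array([-0.02329251,  0.76953166, -0.04166695]), 'ft_torque': array([-0.01165549,  0.01752836,  0.0196799 ]), 'grip_force': 0.0, 'finger_gap': 0.9944259863816899}
{'vertical_fov': 42.908, 'cx': 270.843, 'cy': 213.554, 'R': [[0.011, -1.0, 0.01], [-0.984, -0.013, -0.179], [0.179, -0.008, -0.984]], 't': [-0.008, 0.571, 1.501]}
{'vertical_fov': 56.863, 'cx': 276.993, 'cy': 208.695, 'R': [[0.998, -0.057, 0.023], [-0.017, -0.617, -0.787], [0.059, 0.785, -0.617]], 't': [-0.571, 0.052, 1.384]}
```

View pics/top0b.png

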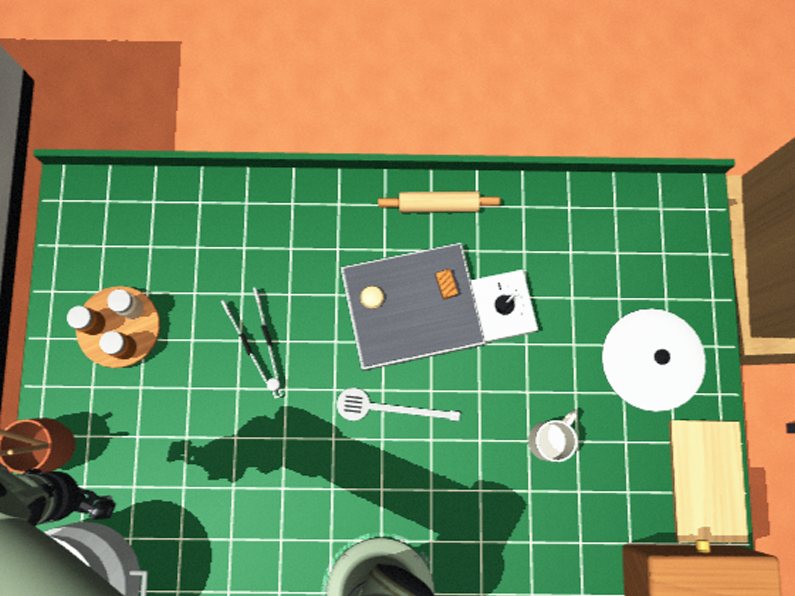

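View pics/side0.png

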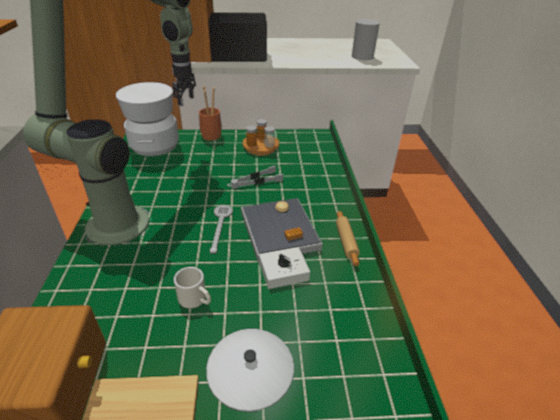

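The top view shows the tongs at about (250,345), the plate at about (415,305), the makroudh at (447,284), the biscuit at (372,297) and the knob at (505,303), all in the enlarged picture. Next I'll take enlarged crops.

```bash
python3 - <<'E'
from h import *
crop('top0',235,165,150,100,5.3,'c1'); crop('top0',145,190,70,100,6,'c2')
E
```

```text
(no output)
```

View pics/c1.png

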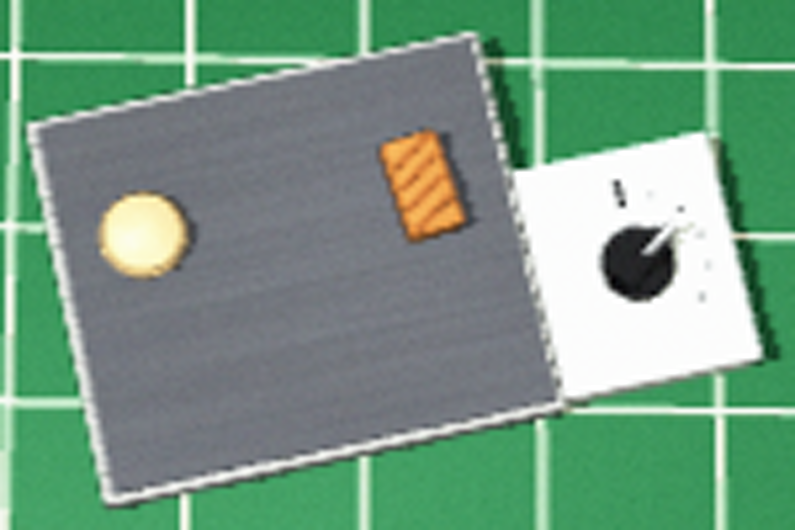

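View pics/c2.png

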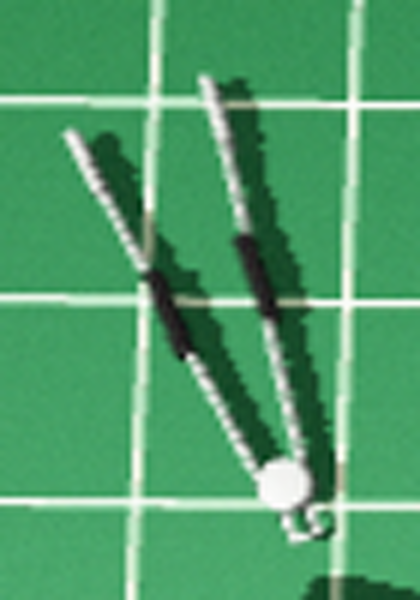

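The plate's corners are clear at c1 (35,125), (472,35), (560,405) and (110,500). The makroudh's top is centred at about (424,186) and the knob at (638,263), with its pointer toward (688,222) and the zero mark at (620,193). In c2 the tongs' heads are at (70,132) and (205,78), the sleeves at (167,315) and (255,277), and the hinge at (283,484).

```bash
python3 - <<'E'
from h import *
f=load('top0')
A=lambda u,v,z:unp(f,235+(u+.5)/5.3-.5,165+(v+.5)/5.3-.5,z)[:2]*1000
B=lambda u,v,z:unp(f,145+(u+.5)/6-.5,190+(v+.5)/6-.5,z)[:2]*1000
P=np.array([A(*p,.04) for p in[(35,125),(472,35),(560,405),(110,500)]])
print(P.round(),[np.linalg.norm(P[i]-P[i-1]).round() for i in range(4)])
ax=(P[0]-P[3])+(P[1]-P[2]); th=np.arctan2(ax[1],ax[0]); e=P.mean(0)
R=np.array([[np.cos(th),-np.sin(th)],[np.sin(th),np.cos(th)]])
print('plate',e.round(1),th,'knob pred',(e+R@[-40,-185]).round(1),'mark',(e+R@[0,-185]).round(1))
K=A(638,263,.046);print('knob',K,'mark',A(620,193,.04),'pan corners',A(710,132,.04),(e+R@[25,-240]).round(),A(765,357,.04))
a,b=A(650,252,.066),A(686,223,.066);d=b-a;print('pointer',a,b,np.arctan2(d[1],d[0]), th-np.arctan2(d[1],d[0]))
M=np.array([A(*p,.064) for p in[(382,148),(435,130),(467,222),(413,243)]])
ax=(M[0]-M[3])+(M[1]-M[2]);print('mak',M.mean(0),np.arctan2(ax[1],ax[0]),[np.linalg.norm(M[i]-M[i-1]).round() for i in range(4)])
print('ghr',A(144,235,.055))
h=B(283,484,.03);tl,tr=B(70,132,.03),B(205,78,.03)
sl,sr=B(167.5,314.5,.029),B(254.5,277,.029);m=(sl+sr)/2
d=(tl+tr)/2-h;print('hinge',h,'tips',tl,tr,np.linalg.norm(tl-tr),'sleeves',sl,sr,np.linalg.norm(sl-sr),'mid',m,np.linalg.norm(m-h),'ang',np.arctan2(d[1],d[0]),np.linalg.norm(d))
E
```

```text
[[ 649.   87.]
 [ 704. -157.]
 [ 495. -204.]
 [ 440.   42.]] [np.float64(213.0), np.float64(250.0), np.float64(214.0), np.float64(252.0)]
plate [571.8 -58.3] 0.2172202467210208 knob pred [ 572.6 -247.6] mark [ 611.7 -238.9]
knob [ 573.63242042 -247.30128339] mark [ 614.14130478 -238.97156185] pan corners [ 649.55851492 -289.82455155] [ 648. -287.] [ 523.06601583 -317.37253424]
pointer [ 576.13935988 -250.58779653] [ 592.48025094 -270.5388564 ] -0.884547723213504 1.1017679699345249
mak [ 611.85830337 -127.93236778] 0.3168613815328242 [np.float64(55.0), np.float64(31.0), np.float64(54.0), np.float64(32.0)]
ghr [584.09720563  24.97947534]
hinge [406.06450756 224.75919136] tips [576.92126659 335.54296904] [604.79344412 270.580536  ] 70.68929187944309 sleeves [487.57003897 284.02151705] [506.46886243 242.53622823] 45.587220981960925 mid [497.0194507  263.27887264] 98.77533865499484 ang 0.4007957746152675 200.6980011854381
```

Request:
{"fn": "jog_arm", "kwargs": {
  "motion": [
    {"linear": [40,-100,0],"dr": [0,0,-0.1],"grip": 1},
    {"linear": [60,-130,0],"dr": [0,0,-0.2],"grip": 1},
    {"linear": [122,-252,0],"dr": [0,0,-0.25],"grip": 1},
    {"linear": [122,-252,0],"dr": [0,0,-0.25],"grip": 1},
    {"linear": [122,-252,0],"dr": [0,0,-0.25],"grip": 1},
    {"linear": [122,-252,0],"dr": [0,0,-0.25],"grip": 1},
    {"linear": [122,-252,0],"dr": [0,0,-0.25],"grip": 1},
    {"linear": [122,-252,0],"dr": [0,0,-0.25],"grip": 1}
  ]
}}

```text
time: 0.77
position: [0.3306, 0.2535, 0.2311]
ee_rot: [0.316, 0.949, -0.001, 0.001]
wrist_force: [0.3, 0.4, 0.6]
finger_gap: 1.002
grip_force: 0.0
```

Request:
{"fn": "jog_arm", "kwargs": {
  "motion": [
    {"linear": [122,-252,0],"dr": [0,0,-0.25],"grip": 1},
    {"linear": [122,-252,0],"dr": [0,0,-0.25],"grip": 1},
    {"linear": [122,-252,0],"dr": [0,0,-0.25],"grip": 1},
    {"linear": [122,-252,0],"dr": [0,0,-0.25],"grip": 1},
    {"linear": [122,-252,0],"dr": [0,0,-0.25],"grip": 1},
    {"linear": [122,-252,0],"dr": [0,0,-0.25],"grip": 1},
    {"linear": [122,-252,0],"dr": [0,0,-0.25],"grip": 1},
    {"linear": [122,-252,0],"dr": [0,0,-0.25],"grip": 1}
  ]
}}

```text
time: 1.43
position: [0.4536, 0.0014, 0.2311]
ee_rot: [0.431, 0.902, -0.0, 0.001]
wrist_force: [0.8, 0.1, -0.2]
finger_gap: 1.001
grip_force: 0.0
```

Request:
{"fn": "jog_arm", "kwargs": {
  "motion": [
    {"linear": [122,-252,-80],"dr": [0,0,0],"grip": 1},
    {"linear": [122,-252,-80],"dr": [0,0,0],"grip": 1},
    {"linear": [122,-252,-80],"dr": [0,0,0],"grip": 1},
    {"linear": [122,-252,-80],"dr": [0,0,0],"grip": 1},
    {"linear": [122,-252,-80],"dr": [0,0,0],"grip": 1},
    {"linear": [122,-252,-80],"dr": [0,0,0],"grip": 1},
    {"linear": [122,-252,-80],"dr": [0,0,0],"grip": 1},
    {"linear": [122,-252,-80],"dr": [0,0,0],"grip": 1}
  ]
}}

```text
time: 2.1
position: [0.5743, -0.2512, 0.1473]
ee_rot: [0.431, 0.903, -0.001, -0.001]
wrist_force: [-0.2, -0.1, 0.0]
finger_gap: 1.006
grip_force: 0.0
```

Request:
{"fn": "jog_arm", "kwargs": {
  "motion": [
    {"linear": [0,2,-30],"dr": [0,0,0],"grip": 1},
    {"linear": [0,2,-55],"dr": [0,0,0],"grip": 1},
    {"linear": [0,3,-70],"dr": [0,0,0],"grip": 1},
    {"linear": [0,3,-85],"dr": [0,0,0],"grip": 1},
    {"linear": [-1,3,-97],"dr": [0,0,0],"grip": 1},
    {"linear": [-1,3,-97],"dr": [0,0,0],"grip": 0.2},
    {"linear": [-1,3,-97],"dr": [0,0,0],"grip": -0.2},
    {"linear": [-1,3,-97],"dr": [0,0,0],"grip": -0.5}
  ]
}}

```text
time: 2.77
position: [0.5725, -0.2429, 0.0549]
ee_rot: [0.428, 0.904, 0.0, 0.0]
wrist_force: [0.2, 0.5, -0.0]
finger_gap: 0.603
grip_force: 0.0
```

```bash
python3 - <<'E'
from h import *
snap('side','s1');snap('top','t1')
f=load('s1');print(proj(f,[.573,-.2475,.06]));f=load('t1');print(proj(f,[.573,-.2475,.06]))
s=ctrl.state();print(s['position'],s['finger_gap'],s['wrist_force'],s['ee_rot'])
a=load('s1');u,v=map(int,proj(a,[.573,-.2475,.06]));crop('s1',u-50,v-50,100,90,4,'s1c')
b=load('t1');U,V=map(int,proj(b,[.573,-.2475,.06]));crop('t1',U-50,V-45,100,90,4,'t1c')
cv2.imwrite('pics/k1.png',np.hstack([cv2.imread('pics/s1c.png'),cv2.imread('pics/t1c.png')]))
E
```

```text
[282.38981801 257.12459656]
[355.84007756 213.57151487]
[ 0.57283996 -0.24343435  0.05546922] 0.42369301503991996 [0.40767735 0.53001385 0.37225502] [ 4.28393403e-01  9.03591848e-01 -2.92822394e-05  9.29676594e-04]
```

View pics/k1.png

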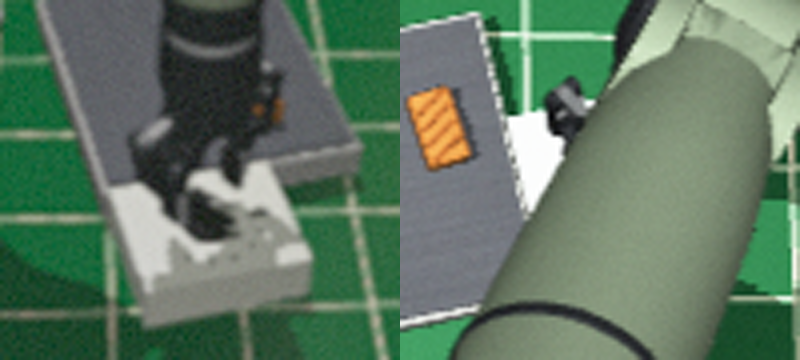

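The fingers straddle the knob in the side view, and the TCP is 4 mm off in y. I'll correct that and close.

Request:
{"fn": "jog_arm", "kwargs": {
  "motion": [
    {"linear": [0,-4,-4],"dr": [0,0,0],"grip": -0.3},
    {"linear": [0,-4,-4],"dr": [0,0,0],"grip": -0.5},
    {"linear": [0,-4,-4],"dr": [0,0,0],"grip": -0.6},
    {"linear": [0,-4,-4],"dr": [0,0,0],"grip": -1},
    {"linear": [0,-4,-4],"dr": [0,0,0],"grip": -1},
    {"linear": [0,-4,-4],"dr": [0,0,0],"grip": -1},
    {"linear": [0,-4,-4],"dr": [0,0,0],"grip": -1},
    {"linear": [0,-4,-4],"dr": [0,0,0],"grip": -1}
  ]
}}

```text
time: 3.53
position: [0.5746, -0.2468, 0.051]
ee_rot: [0.428, 0.904, 0.002, 0.002]
wrist_force: [6.5, 2.9, -1.0]
finger_gap: 0.117
grip_force: 59.5
```

Request:
{"fn": "jog_arm", "kwargs": {
  "motion": [
    {"linear": [0,0,0],"dr": [0,0,0.05],"grip": -1},
    {"linear": [0,0,0],"dr": [0,0,0.13],"grip": -1},
    {"linear": [0,0,0],"dr": [0,0,0.22],"grip": -1},
    {"linear": [0,0,0],"dr": [0,0,0.31],"grip": -1},
    {"linear": [0,0,0],"dr": [0,0,0.4],"grip": -1},
    {"linear": [0,0,0],"dr": [0,0,0.48],"grip": -1},
    {"linear": [0,0,0],"dr": [0,0,0.55],"grip": -1},
    {"linear": [0,0,0],"dr": [0,0,0.6],"grip": -1}
  ]
}}

```text
time: 4.2
position: [0.574, -0.2478, 0.051]
ee_rot: [0.141, 0.99, 0.0, 0.002]
wrist_force: [4.3, 0.6, -1.6]
finger_gap: 0.118
grip_force: 59.6
```

Request:
{"fn": "jog_arm", "kwargs": {
  "motion": [
    {"linear": [0,0,0],"dr": [0,0,0.07],"grip": -1},
    {"linear": [0,0,0],"dr": [0,0,0.15],"grip": -1},
    {"linear": [0,0,0],"dr": [0,0,0.24],"grip": -1},
    {"linear": [0,0,0],"dr": [0,0,0.34],"grip": -1},
    {"linear": [0,0,0],"dr": [0,0,0.43],"grip": -1},
    {"linear": [0,0,0],"dr": [0,0,0.5],"grip": -1},
    {"linear": [0,0,0],"dr": [0,0,0.5],"grip": -1},
    {"linear": [0,0,0],"dr": [0,0,0.5],"grip": -1}
  ]
}}

```text
time: 4.87
position: [0.574, -0.2488, 0.051]
ee_rot: [-0.107, 0.994, -0.001, 0.002]
wrist_force: [5.0, -1.7, -2.2]
finger_gap: 0.122
grip_force: 59.4
```

Request:
{"fn": "jog_arm", "kwargs": {
  "motion": [
    {"linear": [0,0,0],"dr": [0,0,0],"grip": 0.2},
    {"linear": [0,0,0],"dr": [0,0,0],"grip": 0.2},
    {"linear": [0,0,0],"dr": [0,0,0],"grip": 0.2},
    {"linear": [0,0,20],"dr": [0,0,0],"grip": 0.2},
    {"linear": [0,0,50],"dr": [0,0,0],"grip": 0.2},
    {"linear": [0,0,90],"dr": [0,0,0],"grip": 0.2},
    {"linear": [0,0,120],"dr": [0,0,0],"grip": 0.2},
    {"linear": [0,0,130],"dr": [0,0,0],"grip": 0.2}
  ]
}}

```text
time: 5.53
position: [0.574, -0.2486, 0.1858]
ee_rot: [-0.107, 0.994, -0.002, 0.003]
wrist_force: [1.0, -0.4, 0.3]
finger_gap: 0.603
grip_force: 0.0
```

Request:
{"fn": "jog_arm", "kwargs": {
  "motion": [
    {"linear": [-10,40,0],"dr": [0,0,0],"grip": 0.2},
    {"linear": [-20,80,0],"dr": [0,0,0],"grip": 0.2},
    {"linear": [-30,120,0],"dr": [0,0,0],"grip": 0.2},
    {"linear": [-40,160,0],"dr": [0,0,0],"grip": 0.2},
    {"linear": [-50,200,0],"dr": [0,0,0],"grip": 0.2},
    {"linear": [-60,240,0],"dr": [0,0,0],"grip": 0.2},
    {"linear": [-60,280,0],"dr": [0,0,0],"grip": 0.2},
    {"linear": [-60,300,0],"dr": [0,0,0],"grip": 0.2}
  ]
}}

```text
time: 6.2
position: [0.51, 0.0563, 0.1799]
ee_rot: [-0.108, 0.994, 0.001, -0.001]
wrist_force: [-0.0, 0.4, 0.8]
finger_gap: 0.6
grip_force: 0.0
```

```bash
python3 - <<'E'
from h import *
f=snap('top','t2')
s=ctrl.state();print(s['position'],s['finger_gap'],s['joints'].round(2))
u,v=proj(f,[.58,-.245,.05]);x,y=int(u)-30,int(v)-25;print(x,y);crop('t2',x,y,60,50,12,'t2c')
E
```

```text
[0.51035612 0.05815363 0.17999377] 0.601746355678422 [-0.03  0.3  -0.37  0.9   0.   -0.25]
324 186
```

View pics/t2c.png

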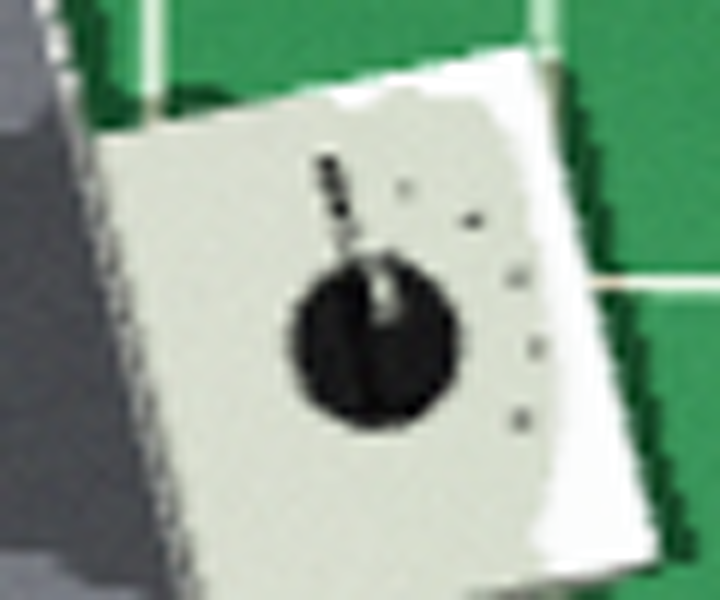

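The pointer line at (389,318) to (372,258) points at the dash at (326,160) to (345,225). I'll check that numerically.

```bash
python3 - <<'E'
from h import *
f=load('t2');g=f['img'].mean(2)
crop_=lambda u,v,z:unp(f,324+(u+.5)/12-.5,186+(v+.5)/12-.5,z)[:2]*1000
K=crop_(377,342,.046);print('disc',K)
for z,a,b in((.066,(389,318),(372,262)),(.04,(326,158),(347,228)),(.04,(98,150),(188,570)),(.04,(545,60),(655,550))):
    p,q=crop_(*a,z),crop_(*b,z);d=p-q if z<.05 else q-p;print(p,q,np.arctan2(d[1],d[0]))
m=crop_(336,192,.04)-K;print('to mark',np.arctan2(m[1],m[0]))
# bright column centroid per row inside disc
for v in range(206,214):
    r=g[v,348:363].round().astype(int);print(v,r)
E
```

```text
disc [ 574.15240734 -247.27113533]
[ 576.38480043 -246.90232396] [ 590.04742248 -243.04348678] 0.27526758769501375
[ 621.03294552 -236.52329416] [ 603.56602679 -241.40201461] 0.2723706303210333
[ 622.3042902  -180.48432432] [ 518.41170452 -201.37480904] 0.19843161831588857
[ 646.41687405 -290.94568481] [ 524.73913061 -315.05199694] 0.19558340093334659
to mark 0.21604584635906263
206 [214 213 214 211 134 178 213 214 186 203 214 216 214 217 215]
207 [216 215 214 214 142 108 126 124  81 140 200 213 216 214 216]
208 [214 212 186 145  75  28  94 118  68  37  69 185 214 214 213]
209 [214 188 105  37  19  15  39 175 129  24  28  47 142 202 216]
210 [214 134  29  24  13  10  23 180 140  43  26  24  64 181 214]
211 [143  44  22  29  21  14  14 103 120  65  26  27  30 100 190]
212 [131  22  27  28  19  10  19  94  89  44  25  25  23  28 177]
213 [ 93  25  23  28  21  11  17  30  27  27  25  20  23  25 137]
```

```bash
python3 - <<'E'
from h import *
f=load('t2')
p,q=[unp(f,u,v,.066)[:2]*1000 for u,v in((355.85,212),(354.9,208))]
print(p,q,np.arctan2(*(q-p)[::-1]))
for c in((574.1,-247.3),(572.6,-247.6),(574,-248)):
    for r in (p,q): print(c,np.arctan2(*(r-np.array(c))[::-1]))
E
```

```text
[ 576.50303779 -246.5914952 ] [ 588.22143671 -244.04872784] 0.21367680355750227
(574.1, -247.3) 0.286713523651993
(574.1, -247.3) 0.22629312864061887
(572.6, -247.6) 0.2528591392706886
(572.6, -247.6) 0.22353416184502958
(574, -248) 0.512555161209683
(574, -248) 0.2710038434030914
```

Request:
{"fn": "jog_arm", "kwargs": {
  "motion": [
    {"linear": [0,40,0],"dr": [0,0,0.09],"grip": 1},
    {"linear": [0,80,0],"dr": [0,0,0.18],"grip": 1},
    {"linear": [-10,120,0],"dr": [0,0,0.18],"grip": 1},
    {"linear": [-12,155,0],"dr": [0,0,0.18],"grip": 1},
    {"linear": [-12,185,-10],"dr": [0,0,0.18],"grip": 1},
    {"linear": [-12,205,-20],"dr": [0,0,0.18],"grip": 1},
    {"linear": [-12,205,-45],"dr": [0,0,0.18],"grip": 1},
    {"linear": [-12,205,-60],"dr": [0,0,0.18],"grip": 1}
  ]
}}

```text
time: 6.92
position: [0.4988, 0.2585, 0.1183]
ee_rot: [-0.197, 0.98, -0.0, -0.001]
wrist_force: [-0.3, -0.6, -0.4]
finger_gap: 1.002
grip_force: 0.0
```

Request:
{"fn": "jog_arm", "kwargs": {
  "motion": [
    {"linear": [0,0,0],"dr": [0,0,0],"grip": 1},
    {"linear": [0,0,0],"dr": [0,0,0],"grip": 1},
    {"linear": [0,0,0],"dr": [0,0,0],"grip": 1},
    {"linear": [0,0,0],"dr": [0,0,0],"grip": 1},
    {"linear": [0,0,0],"dr": [0,0,0],"grip": 1},
    {"linear": [0,0,0],"dr": [0,0,0],"grip": 1},
    {"linear": [0,0,0],"dr": [0,0,0],"grip": 1},
    {"linear": [0,0,0],"dr": [0,0,0],"grip": 1}
  ]
}}

```text
time: 7.58
position: [0.5002, 0.2575, 0.1207]
ee_rot: [-0.196, 0.981, 0.0, 0.0]
wrist_force: [0.3, 0.3, -0.5]
finger_gap: 0.996
grip_force: 0.0
```

```bash
python3 - <<'E'
from h import *
s=ctrl.state();print(s['position'],s['ee_rot'].round(4),s['joints'].round(3))
q=s['ee_rot'];print(2*np.arctan2(q[1],q[0])-np.pi/2)
E
```

```text
[0.50021124 0.25754383 0.12069468] [-1.957e-01  9.807e-01  0.000e+00  3.000e-04] [ 0.344  0.445 -0.317  0.808 -0.    -0.05 ]
1.9647773292690127
```

Request:
{"fn": "jog_arm", "kwargs": {
  "motion": [
    {"linear": [-2,6,-35],"dr": [0,0,0.006],"grip": 1},
    {"linear": [-2.5,6,-65],"dr": [0,0,0.006],"grip": 1},
    {"linear": [-2.5,6,-85],"dr": [0,0,0.006],"grip": 1},
    {"linear": [-2.5,6,-100],"dr": [0,0,0.006],"grip": 1},
    {"linear": [-2.5,6,-110],"dr": [0,0,0.006],"grip": 1},
    {"linear": [-2.5,6,-115],"dr": [0,0,0.006],"grip": 1},
    {"linear": [-2.5,6,-115],"dr": [0,0,0.006],"grip": 1},
    {"linear": [-2.5,6,-115],"dr": [0,0,0.006],"grip": 1}
  ]
}}

```text
time: 8.25
position: [0.4979, 0.2638, 0.0058]
ee_rot: [-0.199, 0.98, 0.0, 0.0]
wrist_force: [0.3, 0.3, 0.9]
finger_gap: 0.999
grip_force: 0.0
```

Request:
{"fn": "jog_arm", "kwargs": {
  "motion": [
    {"linear": [0,0,0],"dr": [0,0,0],"grip": 0.6},
    {"linear": [0,0,0],"dr": [0,0,0],"grip": 0.35},
    {"linear": [0,0,0],"dr": [0,0,0],"grip": 0.3},
    {"linear": [0,0,0],"dr": [0,0,0],"grip": 0.25},
    {"linear": [0,0,0],"dr": [0,0,0],"grip": 0.2},
    {"linear": [0,0,0],"dr": [0,0,0],"grip": 0.15},
    {"linear": [0,0,0],"dr": [0,0,0],"grip": 0.15},
    {"linear": [0,0,0],"dr": [0,0,0],"grip": 0.15}
  ]
}}

```text
time: 8.92
position: [0.4985, 0.264, 0.007]
ee_rot: [-0.199, 0.98, 0.0, 0.001]
wrist_force: [-1.6, -0.8, 9.1]
finger_gap: 0.579
grip_force: 12.4
```

Request:
{"fn": "jog_arm", "kwargs": {
  "motion": [
    {"linear": [0,0,2],"dr": [0,0,0],"grip": 0.12},
    {"linear": [0,0,5],"dr": [0,0,0],"grip": 0.1},
    {"linear": [0,0,10],"dr": [0,0,0],"grip": 0.1},
    {"linear": [0,0,20],"dr": [0,0,0],"grip": 0.1},
    {"linear": [0,0,35],"dr": [0,0,0],"grip": 0.1},
    {"linear": [0,0,50],"dr": [0,0,0],"grip": 0.1},
    {"linear": [0,0,60],"dr": [0,0,0],"grip": 0.1},
    {"linear": [0,0,60],"dr": [0,0,0],"grip": 0.1}
  ]
}}

```text
time: 9.58
position: [0.4992, 0.2643, 0.0679]
ee_rot: [-0.199, 0.98, 0.0, 0.002]
wrist_force: [0.7, -0.2, -0.9]
finger_gap: 0.553
grip_force: 10.1
```

Request:
{"fn": "jog_arm", "kwargs": {
  "motion": [
    {"linear": [0,0,15],"dr": [0,0,0],"grip": 0.1},
    {"linear": [0,0,35],"dr": [0,0,0],"grip": 0.1},
    {"linear": [0,0,55],"dr": [0,0,0],"grip": 0.1},
    {"linear": [0,0,70],"dr": [0,0,0],"grip": 0.1},
    {"linear": [0,0,80],"dr": [0,0,0],"grip": 0.1},
    {"linear": [0,0,80],"dr": [0,0,0],"grip": 0.1},
    {"linear": [0,0,80],"dr": [0,0,0],"grip": 0.1},
    {"linear": [0,0,80],"dr": [0,0,0],"grip": 0.1}
  ]
}}

```text
time: 10.25
position: [0.4967, 0.2633, 0.1441]
ee_rot: [-0.199, 0.98, -0.0, -0.001]
wrist_force: [-0.8, -0.1, -2.0]
finger_gap: 0.555
grip_force: 10.1
```

```bash
python3 - <<'E'
from h import *
f=snap('side','s3');b=snap('top','t3');s=ctrl.state();p=s['position'];print(p,s['finger_gap'],s['grip_force'],s['wrist_force'])
W=[]
for n,F in(('s3',f),('t3',b)):
    x,y=(proj(F,p+[.04,.02,0])-[50,60]).astype(int);print(n,x,y);crop(n,x,y,100,120,4,n+'c');W.append(cv2.imread(f'pics/{n}c.png'))
cv2.imwrite('pics/k3.png',np.hstack(W))
E
```

```text
[0.49660309 0.26323982 0.14393533] 0.5544991461388439 10.088968724012375 [ 0.25507824 -1.10177457 -1.68994312]
s3 214 87
t3 116 158
```

View pics/k3.png

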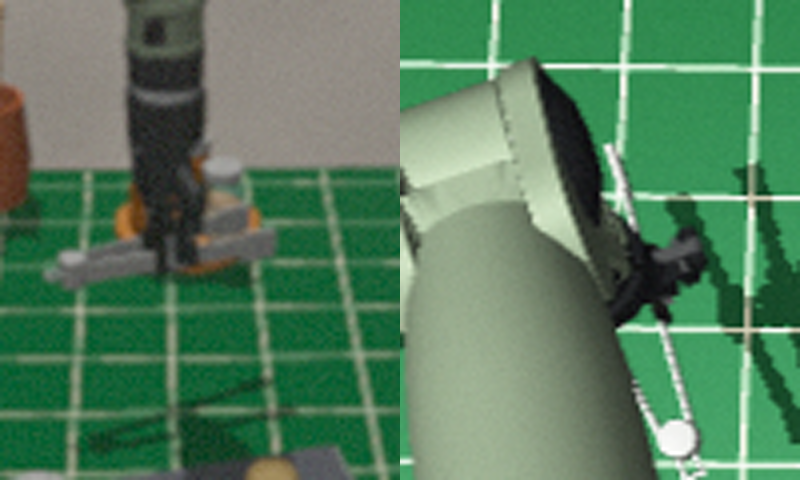

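The tongs hang level in the grip. In the top view the hinge is at t3 crop (277,438) and the right head's tip at (208,148); in the side view that head's top corner is at (271,231) and its bottom corner at (274,257).

```bash
python3 - <<'E'
from h import *
s=load('s3');t=load('t3')
T=lambda u,v:(116+(u+.5)/4-.5,158+(v+.5)/4-.5)
S=lambda u,v:(214+(u+.5)/4-.5,87+(v+.5)/4-.5)
P=lambda f:foc(f)*0+np.array([[foc(f),0,f['cx']],[0,foc(f),f['cy']],[0,0,1]])@np.c_[f['R'],f['t']]
def tri(a,b):
    X=cv2.triangulatePoints(P(t),P(s),np.array(a,float),np.array(b,float))[:,0];return X[:3]/X[3]*1000
print('head top',tri(T(208,148),S(271,231)),'hinge top',tri(T(277,438),S(70,257)))
for z in(.165,.17):
    h,r=unp(t,*T(277,438),z)*1000,unp(t,*T(208,148),z)*1000
    print(z,h,r)
    c=np.array([496.6,263.2]);d=c-h[:2];print(np.linalg.norm(d),np.arctan2(d[1],d[0]))
    for z2 in(.135,.14): print(unp(s,*S(274,257),z2)*1000)
print(proj(s,[.6,.279,.136]),S(274,257))
E
```

```text
head top [601.04173813 280.08427947 158.53182042] hinge top [404.74461114 224.90797429 162.48989441]
0.165 [404.20199089 224.47712509 165.        ] [599.15116693 278.82060364 165.        ]
100.18409618649156 0.3968522907060419
[604.98222918 270.09988163 135.        ]
[604.22920998 261.32677487 140.        ]
0.17 [403.80830891 223.71944576 170.        ] [598.0682122  277.87078459 170.        ]
100.84151971685087 0.40227299437737624
[604.98222918 270.09988163 135.        ]
[604.22920998 261.32677487 140.        ]
[280.7425118  149.55546912] (282.125, 150.875)
```

Request:
{"fn": "jog_arm", "kwargs": {
  "motion": [
    {"linear": [1,-10,0],"dr": [0,0,0],"grip": 0.1},
    {"linear": [2,-30,0],"dr": [0,0,-0.02],"grip": 0.1},
    {"linear": [4,-60,0],"dr": [0,0,-0.03],"grip": 0.1},
    {"linear": [6,-90,0],"dr": [0,0,-0.04],"grip": 0.1},
    {"linear": [9,-120,0],"dr": [0,0,-0.05],"grip": 0.1},
    {"linear": [12,-150,0],"dr": [0,0,-0.06],"grip": 0.1},
    {"linear": [14,-180,0],"dr": [0,0,-0.07],"grip": 0.1},
    {"linear": [17,-210,0],"dr": [0,0,-0.083],"grip": 0.1}
  ]
}}

```text
time: 11.02
position: [0.5137, 0.0515, 0.1448]
ee_rot: [-0.158, 0.988, -0.0, -0.001]
wrist_force: [0.1, -0.2, -1.4]
finger_gap: 0.555
grip_force: 10.1
```

Request:
{"fn": "jog_arm", "kwargs": {
  "motion": [
    {"linear": [3,-30,0],"dr": [0,0,0],"grip": 0.1},
    {"linear": [6,-60,0],"dr": [0,0,0],"grip": 0.1},
    {"linear": [8,-90,0],"dr": [0,0,0],"grip": 0.1},
    {"linear": [10,-120,0],"dr": [0,0,0],"grip": 0.1},
    {"linear": [13,-148,0],"dr": [0,0,0],"grip": 0.1},
    {"linear": [15,-175,0],"dr": [0,0,0],"grip": 0.1},
    {"linear": [17,-197,0],"dr": [0,0,0],"grip": 0.1},
    {"linear": [17,-208,0],"dr": [0,0,0],"grip": 0.1}
  ]
}}

```text
time: 11.68
position: [0.5312, -0.1577, 0.1448]
ee_rot: [-0.156, 0.988, -0.0, -0.0]
wrist_force: [0.3, 0.9, -1.9]
finger_gap: 0.551
grip_force: 10.1
```

Request:
{"fn": "jog_arm", "kwargs": {
  "motion": [
    {"linear": [0,0,-5],"dr": [0,0,0],"grip": 0.1},
    {"linear": [0,0,-15],"dr": [0,0,0],"grip": 0.1},
    {"linear": [0,0,-30],"dr": [0,0,0],"grip": 0.1},
    {"linear": [0,0,-40],"dr": [0,0,0],"grip": 0.1},
    {"linear": [0,0,-45],"dr": [0,0,0],"grip": 0.1},
    {"linear": [0,0,-48],"dr": [0,0,0],"grip": 0.1},
    {"linear": [0,0,-48],"dr": [0,0,0],"grip": 0.1},
    {"linear": [0,0,-48],"dr": [0,0,0],"grip": 0.1}
  ]
}}

```text
time: 12.35
position: [0.5316, -0.154, 0.0974]
ee_rot: [-0.158, 0.987, 0.0, 0.0]
wrist_force: [0.8, 0.2, -2.3]
finger_gap: 0.549
grip_force: 10.1
```

```bash
python3 - <<'E'
from h import *
f=snap('side','s4');b=snap('top','t4');s=ctrl.state();p=s['position'];q=s['ee_rot'];print(p,s['finger_gap'],s['grip_force'],s['wrist_force'],2*np.arctan2(q[1],q[0])-np.pi)
W=[]
for n,F in(('s4',f),('t4',b)):
    x,y=(proj(F,[.585,-.14,.08])-[40,40]).astype(int);print(n,x,y);crop(n,x,y,80,80,5,n+'c');W.append(cv2.imread(f'pics/{n}c.png'))
cv2.imwrite('pics/k4.png',np.hstack(W))
E
```

```text
[ 0.5319912  -0.15439737  0.09786962] 0.548183151231683 10.106047242879868 [ 0.45696567 -0.27734844 -0.0917385 ] 0.31759929459988534
s4 244 188
t4 279 167
```

View pics/k4.png

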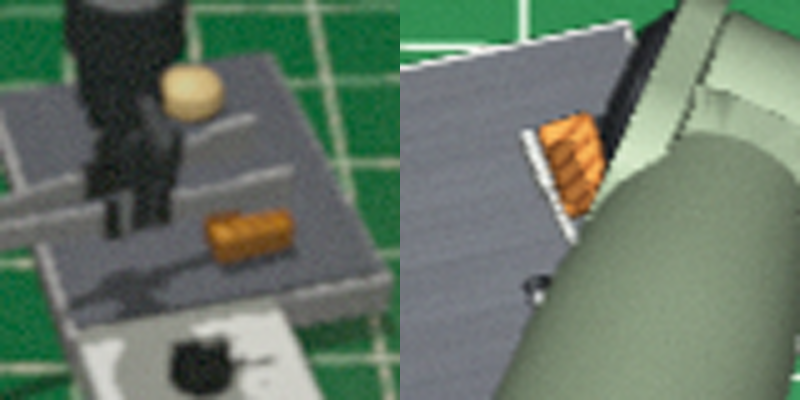

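The makroudh lies just below and between the heads. The left head is at t4 crop (125,130) to (175,240), and the near (right) head's tip in the side crop runs from (292,168) to (292,180). I'll compare these with the prediction.

```bash
python3 - <<'E'
from h import *
s=load('s4');t=load('t4');a=.3176
R=np.array([[np.cos(a),-np.sin(a)],[np.sin(a),np.cos(a)]]);p=np.array([.532,-.1544])
for off in(-.006,-.012):
  for x,y,dz,l in((.102,.028,.03,'L tip top'),(.102,-.028,.03,'R tip top'),(.102,-.028,0,'R tip bot')):
    X=[*(p+R@[x,y]),.0979+off+dz]
    print(off,l,((proj(t,X)-[279,167])*5).round(),((proj(s,X)-[244,188])*5).round())
M=np.array([.6119,-.1279]);a=.317;R=np.array([[np.cos(a),-np.sin(a)],[np.sin(a),np.cos(a)]])
for x,y in((.028,.016),(.028,-.016),(-.028,-.016),(-.028,.016)):
    X=[*(M+R@[x,y]),.064];print('mak',((proj(t,X)-[279,167])*5).round(),((proj(s,X)-[244,188])*5).round())
E
```

```text
-0.006 L tip top [130. 127.] [251. 111.]
-0.006 R tip top [225.  97.] [286. 163.]
-0.006 R tip bot [220. 109.] [283. 199.]
-0.012 L tip top [130. 129.] [251. 118.]
-0.012 R tip top [224. 100.] [286. 170.]
-0.012 R tip bot [218. 112.] [283. 206.]
mak [137. 126.] [268. 186.]
mak [189. 110.] [287. 216.]
mak [220. 200.] [209. 235.]
mak [167. 216.] [190. 205.]
```

Prediction and picture agree within about 2 mm, with the underside about 10 mm below the TCP. I'll descend.

Request:
{"fn": "jog_arm", "kwargs": {
  "motion": [
    {"linear": [0,0,-4],"dr": [0,0,0],"grip": 0.1},
    {"linear": [0,0,-10],"dr": [0,0,0],"grip": 0.1},
    {"linear": [0,0,-18],"dr": [0,0,0],"grip": 0.1},
    {"linear": [0,0,-26],"dr": [0,0,0],"grip": 0.1},
    {"linear": [0,0,-32],"dr": [0,0,0],"grip": 0.1},
    {"linear": [0,0,-37],"dr": [0,0,0],"grip": 0.1},
    {"linear": [0,0,-40],"dr": [0,0,0],"grip": 0.1},
    {"linear": [0,0,-40],"dr": [0,0,0],"grip": 0.1}
  ]
}}

```text
time: 13.12
position: [0.5309, -0.1542, 0.0563]
ee_rot: [-0.158, 0.987, 0.0, -0.001]
wrist_force: [0.1, 0.4, -1.6]
finger_gap: 0.55
grip_force: 10.1
```

```bash
python3 - <<'E'
from h import *
f=snap('side','s5');b=snap('top','t5');s=ctrl.state();print(s['position'],s['finger_gap'],s['grip_force'],s['wrist_force'],s['ft_torque'])
W=[]
for n,F in(('s5',f),('t5',b)):
    x,y=(proj(F,[.59,-.14,.06])-[33,33]).astype(int);print(n,x,y);crop(n,x,y,66,66,6,n+'c');W.append(cv2.imread(f'pics/{n}c.png'))
cv2.imwrite('pics/k5.png',np.hstack(W))
E
```

```text
[ 0.53145624 -0.15440388  0.05717911] 0.5529408324088141 10.102870613336563 [-0.67383339 -0.48782417 -1.14316017] [-0.00451205 -0.01282978 -0.00917741]
s5 252 200
t5 285 174
```

View pics/k5.png

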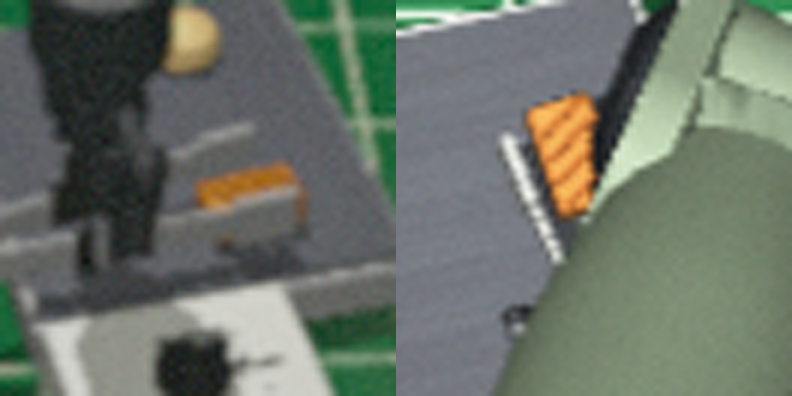

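The heads straddle the makroudh just above the plate, and there is no contact force. I'll close gradually.

Request:
{"fn": "jog_arm", "kwargs": {
  "motion": [
    {"linear": [0,0,0],"dr": [0,0,0],"grip": 0.06},
    {"linear": [0,0,0.5],"dr": [0,0,0],"grip": 0.02},
    {"linear": [0,0,1],"dr": [0,0,0],"grip": -0.02},
    {"linear": [0,0,1],"dr": [0,0,0],"grip": -0.05},
    {"linear": [0,0,1],"dr": [0,0,0],"grip": -0.08},
    {"linear": [0,0,1],"dr": [0,0,0],"grip": -0.11},
    {"linear": [0,0,1],"dr": [0,0,0],"grip": -0.13},
    {"linear": [0,0,1],"dr": [0,0,0],"grip": -0.13}
  ]
}}

```text
time: 13.88
position: [0.5315, -0.1544, 0.0584]
ee_rot: [-0.158, 0.987, -0.0, 0.0]
wrist_force: [-0.0, -0.2, -0.7]
finger_gap: 0.443
grip_force: 18.0
```

Request:
{"fn": "jog_arm", "kwargs": {
  "motion": [
    {"linear": [0,0,0],"dr": [0,0,0],"grip": -0.15},
    {"linear": [0,0,0],"dr": [0,0,0],"grip": -0.17},
    {"linear": [0,0,0],"dr": [0,0,0],"grip": -0.19},
    {"linear": [0,0,0],"dr": [0,0,0],"grip": -0.2},
    {"linear": [0,0,0],"dr": [0,0,0],"grip": -0.2},
    {"linear": [0,0,0],"dr": [0,0,0],"grip": -0.2},
    {"linear": [0,0,0],"dr": [0,0,0],"grip": -0.2},
    {"linear": [0,0,0],"dr": [0,0,0],"grip": -0.2}
  ]
}}

```text
time: 14.55
position: [0.5314, -0.1544, 0.0583]
ee_rot: [-0.158, 0.987, 0.0, -0.0]
wrist_force: [-0.7, -0.2, 2.1]
finger_gap: 0.421
grip_force: 60.2
```

Request:
{"fn": "jog_arm", "kwargs": {
  "motion": [
    {"linear": [0,0,0],"dr": [0,0,0],"grip": -0.15},
    {"linear": [0,0,2],"dr": [0,0,0],"grip": -0.15},
    {"linear": [0,0,6],"dr": [0,0,0],"grip": -0.15},
    {"linear": [0,0,14],"dr": [0,0,0],"grip": -0.15},
    {"linear": [0,0,24],"dr": [0,0,0],"grip": -0.15},
    {"linear": [0,0,34],"dr": [0,0,0],"grip": -0.15},
    {"linear": [0,0,44],"dr": [0,0,0],"grip": -0.15},
    {"linear": [0,0,52],"dr": [0,0,0],"grip": -0.15}
  ]
}}

```text
time: 15.22
position: [0.5321, -0.1547, 0.1121]
ee_rot: [-0.158, 0.987, -0.0, 0.001]
wrist_force: [1.3, -1.1, -1.3]
finger_gap: 0.429
grip_force: 40.6
```

Request:
{"fn": "jog_arm", "kwargs": {
  "motion": [
    {"linear": [0,0,10],"dr": [0,0,0],"grip": -0.15},
    {"linear": [0,0,20],"dr": [0,0,0],"grip": -0.15},
    {"linear": [0,0,30],"dr": [0,0,0],"grip": -0.15},
    {"linear": [0,0,38],"dr": [0,0,0],"grip": -0.15},
    {"linear": [0,0,44],"dr": [0,0,0],"grip": -0.15},
    {"linear": [0,0,48],"dr": [0,0,0],"grip": -0.15},
    {"linear": [0,0,48],"dr": [0,0,0],"grip": -0.15},
    {"linear": [0,0,48],"dr": [0,0,0],"grip": -0.15}
  ]
}}

```text
time: 15.88
position: [0.5314, -0.1544, 0.1582]
ee_rot: [-0.158, 0.987, 0.0, -0.0]
wrist_force: [-0.5, -0.0, -2.0]
finger_gap: 0.428
grip_force: 40.6
```

Request:
{"fn": "jog_arm", "kwargs": {
  "motion": [
    {"linear": [0,0,0],"dr": [0,0,0],"grip": -0.15},
    {"linear": [0,0,0],"dr": [0,0,0],"grip": -0.15},
    {"linear": [0,0,0],"dr": [0,0,0],"grip": -0.15},
    {"linear": [0,0,0],"dr": [0,0,0],"grip": -0.15},
    {"linear": [0,0,0],"dr": [0,0,0],"grip": -0.15},
    {"linear": [0,0,0],"dr": [0,0,0],"grip": -0.15},
    {"linear": [0,0,0],"dr": [0,0,0],"grip": -0.15},
    {"linear": [0,0,0],"dr": [0,0,0],"grip": -0.15}
  ]
}}

```text
time: 16.55
position: [0.5315, -0.1544, 0.1582]
ee_rot: [-0.158, 0.987, 0.0, -0.0]
wrist_force: [-0.6, -0.1, -1.4]
finger_gap: 0.429
grip_force: 40.6
```

```bash
python3 - <<'E'
from h import *
f=snap('side','s6');s=ctrl.state();print(s['position'],s['finger_gap'],s['grip_force'],s['wrist_force'],s['joint_vel'].round(3))
x,y=(proj(f,[.57,-.16,.1])-[75,60]).astype(int);print(x,y);crop('s6',x,y,150,120,5,'k6')
E
```

```text
[ 0.53146553 -0.15440008  0.15828039] 0.426668799225082 40.64902259426958 [-0.17174767 -0.5809959  -1.42971509] [ 0.    -0.    -0.001 -0.     0.     0.   ]
204 168
```

View pics/k6.png

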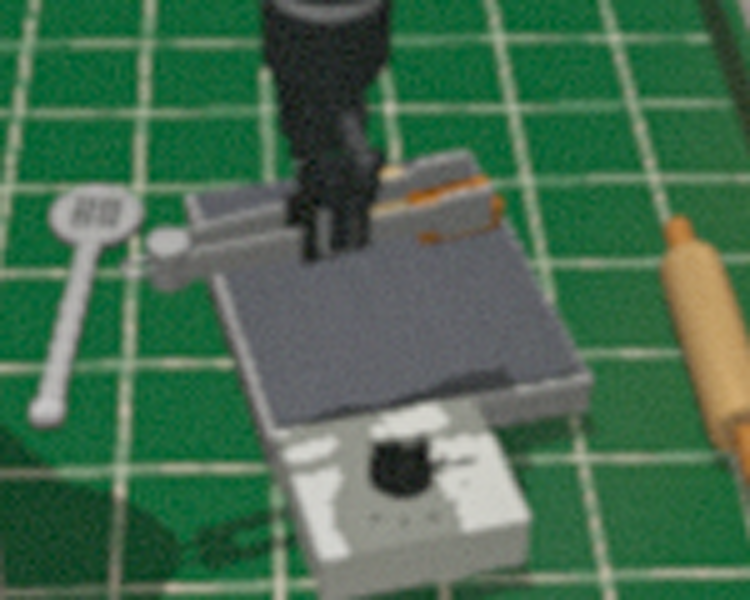

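The tongs hold the makroudh at side crop (460,205), lifted 100 mm, level and still. The knob's pointer aims at the dash near (455,460), and nothing else has moved.

```bash
python3 -c "
from plant import ctrl
print(ctrl.finish_job())"
```

```text
the job is handed in; nothing more can be done
None
```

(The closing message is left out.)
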